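# Stand the graphite plate to cool and wind the timer

## Task

Take the graphite shaping plate off its sloping easel and stand it upright on one of its long thin edges on the flat firebrick, lengthwise along the brick and wholly on it, standing free. Once it stands there, wind the cool-down timer: turn its key clockwise, in several turns, until it goes no further. Leave the cans, bottle, jar, bead tin and tweezers as they are.

Things in the scene. Friction and masses are not known exactly. Their poses are not given: they have to be found in the camera images.
- plate: Dark grey graphite plate, 120 x 16 x 90 mm, about 0.3 kg. Origin at its centre; x along the 120 mm length, y through the 16 mm thickness, z along the 90 mm height (either long edge may be the foot). At the start it leans on the easel: z points up the slope, 60 degrees above the horizontal and towards the robot's side, x is level.
- easel: Fixed dark steel easel: two sloping bars 12 mm wide with an open gap of 84 mm between them, and lips at the foot that carry the plate's lower long edge. Origin on the work surface under its middle; x points to the low end of the slope (away from the robot), y along the plate's length. The plate's top 23 mm project above the bars; behind its middle, between the bars, is free space.
- brick: Cream insulating firebrick lying flat, fixed, 230 x 114 x 32 mm. Origin at the centre of its underside on the work surface; x along its 230 mm length, y along its 114 mm width, z up; its top is 32 mm above the work surface.
- timer: Round white clockwork timer, fixed, 74 mm diameter and 40 mm high, with the winding key on top. Origin at the centre of its underside, z up.
- key_grip (a point): Middle of the key's upright flat wing, on the turning axis, 66 mm above the work surface. The wing is 42 mm long (along this point's x), 9 mm thick (y) and 30 mm high (from 51 to 81 mm above the work surface); the point turns with the key.
- key (a joint): How far the key has been wound, rad: 0 run down, 2.8 fully wound against its stop; grows when turned clockwise seen from above. It stays where it is left.
- mandrel_can: Loose tin can with thin steel rods standing in it, 74 mm diameter, can 105 mm high, rods to 175 mm. Origin at the centre of its underside.
- empty_can: Loose open empty tin can, 84 mm diameter, 85 mm high. Origin at the centre of its underside.
- bottle: Loose white plastic bottle, 54 mm diameter, 130 mm high. Origin at the centre of its underside.
- jar: Loose amber glass jar with a steel lid, 60 mm diameter, 75 mm high. Origin at the centre of its underside.
- bead_tin: Loose shallow round tin of glass beads, 80 mm diameter, 22 mm high. Origin at the centre of its underside.
- tweezers: Loose steel tweezers lying flat, about 155 x 26 x 9 mm along their x. Origin under their middle.
Mind the look-alikes: they are no part of the job. Leave any pink look-alike of the timer alone.

How it is judged:
On the way, in this order (a step that is already met when the one before it is completed fails the run):
1. The plate stands upright on a long edge on the firebrick, let go, before the key is wound ((angle between plate's own z axis and vertical below 0.06 rad or angle between plate's own z axis and vertical above 3.0816 rad) and z of plate in the frame of brick between 0.072 and 0.082 m and x of plate in the frame of brick between -0.055 and 0.055 m and y of plate in the frame of brick between -0.048 and 0.048 m and angle between the x axis of plate and the x axis of brick, either way round below 0.2 rad and linear speed of plate below 0.02 m/s and contact force between plate and the fingers below 0.1 N), for 0.4 s.
2. The timer's key is wound to its stop (value of joint key above 2.65 rad), for 0.2 s.
At the end, for the whole second after the job is handed in: The plate stands upright (within about 3.4 degrees) on a long edge on top of the firebrick, lengthwise along it (within 11 degrees) and wholly on it (its centre within 55 mm along and 48 mm across of the brick's centre), let go and at rest; the key is wound past 2.65 rad (the stop is at 2.8) (all of step 1 and value of joint key above 2.65 rad); the robot touches nothing.
It fails at once if A can, the bottle, the jar, the bead tin or the tweezers is shifted by more than 30 mm (distance of any of mandrel_can, empty_can, bottle, jar, bead_tin, tweezers from where it was at the start of the episode above 0.03 m).
It fails at once if One of them is tipped over (angle between any of mandrel_can, empty_can, bottle, jar, bead_tin, tweezers's own z axis and vertical above 0.5 rad).
It also fails if it takes over 67 s, if anything falls off the work surface, if the arm or the gripper's body presses on something with over 40 N, if the wrist force passes 120 N, or if a joint passes its speed limit or range.

## Robot

A 7-joint arm with a two-finger parallel gripper is mounted at the origin on the work surface. World frame = base frame: x ahead of the robot, y to its left, z up, the work surface at z = 0. Lengths are in m, angles in rad, forces in N, time in s.
With the tool pointing down it reaches from about 0.425 to 0.925 m from the base axis. Payload 6.8 kg.
Tool frame: the origin (TCP) lies midway between the tips of the shut fingers; the grasp point (between the pads) lies 19 mm behind it; z points along the fingers, y is the line along which they close (so a half turn about z gives the same grasp; the last joint's range is limited). The gripper opens to 85 mm and grips with 20 to 120 N. Pads are 22 mm wide; open, the fingers measure 114 mm over their backs; the gripper's body (76 mm by 85 mm) begins 54 mm behind the grasp point. The pads swing forward as they close: fully open they stand 13 mm farther back than shut.
Start: joints at [-1.223, 0.477, 0.022, 1.555, -0.011, 1.109, -0.083], TCP at [0.297, 0.606, 0.231] pointing down, gripper open.
Joint ranges: [-2.96, 2.96], [-0.34, 2.1], [-1.41, 1.46], [0.24, 2.44], [-1.37, 4.51], [0.17, 1.92], [-2.96, 2.96]. Speed limits (rad/s): [2.39, 2.39, 3.14, 3.14, 3.14, 3.14, 3.14].

## Interface

Orientations are given as a unit quaternion [w, x, y, z].
In Python, from station import bot, imaging gives the robot as it stands.
- The arm moves only by the tool move_arm, never from a script. Its argument "commands" is a list that holds one entry, the list of rows, each a list of 7 numbers: the shift along the tool's x, y, z in m, then the turn, a rotation vector about the tool's x, y, z in degrees, then the finger opening in m, from 0 to 0.0854. In form: [[[x, y, z, rx, ry, rz, grip], ...]]. A call has 1 to 20 rows; each row shifts and turns the commanded pose from where the row before left it, along the tool's axes as they then stand; what a row does not reach is not made up. A row lasts 1/8 s, in which the tool goes at most 62.5 mm and 10.7 degrees, less where a joint would pass 70% of its speed; a pose out of reach is approached as far as the arm can. A call is refused whole if a number of a shift passes 0.0625 or a number of a turn 10.7, either way. A call with a gripper value outside its range is refused whole. The fingers move at their own pace and stop on an object; "squeeze" is the grip in N (left out, the last holds). Time passes only in rows, so rows that do not move let the fingers close. It gives the time, the measured TCP pose, the force, the opening and the grip force at its end, in the units of the state.
- bot.get_obs(): the state, without advancing time (a new reading comes with each control period).
- imaging.read_camera(name): name is "side" or "top" or "wrist"; returns the picture (400x640x3 uint8, red, green, blue); there is no depth.
- imaging.calibration(name): a dict with "intrinsics" (3x3 intrinsics, pixels), "extrinsics" (4x4, takes a point from camera to world coordinates); the wrist camera has in their place "mount" (4x4, takes a point from camera to tool coordinates, whose origin is the TCP and whose axes are the flange's). Camera axes: x right, y down, z forward; pixel columns grow to the right and rows downward; lengths in m; the calibration is good to about 2 mm. The wrist camera is an equidistant fisheye: a pixel r from the principal point sees the ray r / f radians off the axis. A picture is of the moment at which its call begins: read the wrist's pose just before it. calibration takes no time and is no camera call.
- bot.hand_in(): hands the job in; it is judged then, once.
The state is a dict: "t": time; "q": joint angles; "joint_vel": joint speeds; "joint_torque": joint torques, N m; "eef_pos": TCP position; "tool_rot": TCP orientation; "contact_force": force on the tool from outside, world axes, zero at the start; "torque": the same for the moment, N m; "gripper_width": opening from 0.0 (shut) to 1.0 (fully open); "grasp_force": force on a finger pad.
Only numpy, scipy, OpenCV 4.12 (cv2) and the standard library are available. Lean on these libraries where they do the work, as an engineer would, in place of code of your own. Each camera call takes 0.05 s, during which the arm holds its last target. There are 200 camera calls.

## Working session

There is one attempt and no reset: what is moved stays moved. The work goes in short steps, Python scripts to look and compute and a tool call to move; the robot and the scene stay as the last step left them, time stands still between calls to the robot, and variables do not carry over. Pictures are saved under pics/ and viewed, at most 10 in all, crops included, and the job is handed in when it is done.

Besides the shell and the picture viewer there is one more tool, called after ">>>" by a JSON object that holds its "fn" and its "kwargs". move_arm: Moves the arm, as the interface text tells. Its arguments: {"type":"object","properties":{"commands":{"type":"array","items":{"type":"array","items":{"type":"array","items":{"type":"number"}}}},"squeeze":{"type":"number"}},"required":["commands"]}

```bash
mkdir -p pics
python3 - <<'E'
from station import bot, imaging
import cv2,numpy as np
np.set_printoptions(precision=4,suppress=True)
o=bot.get_obs();print(o)
for n in("top","side"):
    cv2.imwrite(f"pics/{n}1.png",imaging.read_camera(n)[:,:,::-1]);
for n in("top","side","wrist"):print(imaging.calibration(n))
E
```

```text
{'t': 0.0, 'q': array([-1.2231,  0.4778,  0.0224,  1.5565, -0.0115,  1.1093, -0.0831]), 'joint_vel': array([-0.0004, -0.0007,  0.0014,  0.0006,  0.0007,  0.0008,  0.0005]), 'joint_torque': array([  0.0009, -59.646 ,   1.6082, -28.1195,   0.0125,   0.0094,
        -0.    ]), 'eef_pos': array([0.2968, 0.6055, 0.2303]), 'tool_rot': array([-0.0001,  0.2259,  0.9741, -0.0009]), 'contact_force': array([ 0.5768,  0.2159, -0.8034]), 'torque': array([ 0.0042, -0.0401,  0.0072]), 'grasp_force': 0.0, 'gripper_width': 1.001980122325513}
{'intrinsics': array([[452.2171,   0.    , 316.8631],
       [  0.    , 452.2171, 184.9656],
       [  0.    ,   0.    ,   1.    ]]), 'extrinsics': array([[-0.0275, -0.989 ,  0.1456,  0.4315],
       [-0.9996,  0.0274, -0.0026, -0.0041],
       [-0.0014, -0.1456, -0.9893,  1.3188],
       [ 0.    ,  0.    ,  0.    ,  1.    ]])}
{'intrinsics': array([[448.858 ,   0.    , 325.526 ],
       [  0.    , 448.858 , 205.1023],
       [  0.    ,   0.    ,   1.    ]]), 'extrinsics': array([[ 0.7527,  0.3817, -0.5364,  1.2543],
       [ 0.6582, -0.4174,  0.6266, -0.8038],
       [ 0.0153, -0.8247, -0.5654,  0.7962],
       [ 0.    ,  0.    ,  0.    ,  1.    ]])}
{'intrinsics': array([[309.7069,   0.    , 318.9324],
       [  0.    , 309.7069, 206.9579],
       [  0.    ,   0.    ,   1.    ]]), 'mount': array([[ 0.0005, -0.9564, -0.2921,  0.0746],
       [ 1.    ,  0.0005,  0.    , -0.0002],
       [ 0.0001, -0.2921,  0.9564, -0.1438],
       [ 0.    ,  0.    ,  0.    ,  1.    ]])}
```

View pics/top1.png

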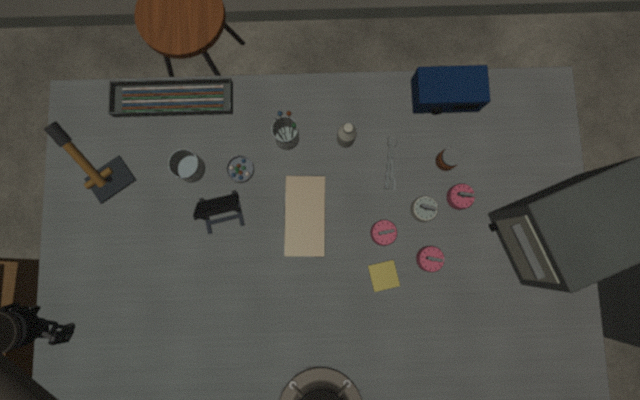

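View pics/side1.png

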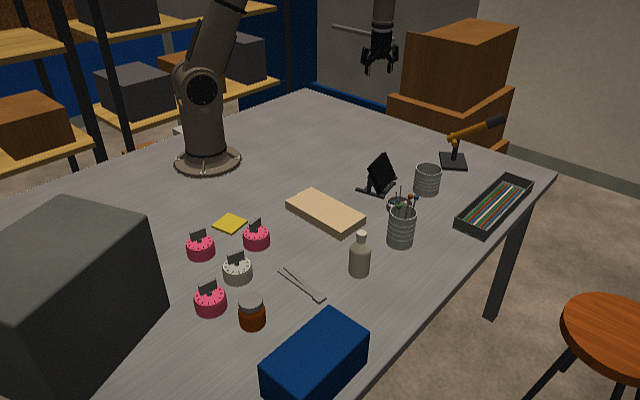

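Top view: easel with plate at (217,206), brick at (305,216), the white timer at (425,208), and pink look-alikes at (384,232), (461,196) and (431,259). The white one fits the description. I'll enlarge it to confirm, and measure the rest.

```bash
cat > h.py <<'E'
from station import bot, imaging
import cv2,numpy as np
from scipy.spatial.transform import Rotation as Ro
np.set_printoptions(precision=4,suppress=True)
def tool():
    o=bot.get_obs();w,x,y,z=o['tool_rot'];T=np.eye(4);T[:3,:3]=Ro.from_quat([x,y,z,w]).as_matrix();T[:3,3]=o['eef_pos'];return T
def ray(n,uv,T=None):
    c=imaging.calibration(n);K=c['intrinsics'];p=(np.asarray(uv,float)-K[:2,2])/K[0,0]
    if n=='wrist':
        E=T@c['mount'];r=np.hypot(*p);d=np.array([*(p/r*np.sin(r)),np.cos(r)])
    else: E=c['extrinsics'];d=np.array([*p,1.])
    d=E[:3,:3]@d;return E[:3,3],d/np.linalg.norm(d)
def plane(n,uv,z,T=None):
    o,d=ray(n,uv,T);return o+d*(z-o[2])/d[2]
def tri(r1,r2):
    (a,d),(b,e)=r1,r2;s=np.linalg.lstsq(np.c_[d,-e],b-a,rcond=None)[0];p=a+d*s[0];q=b+e*s[1];return (p+q)/2,np.linalg.norm(p-q)
E
python3 - <<'E'
from h import *
t=cv2.imread('pics/top1.png');s=cv2.imread('pics/side1.png')
hsv=cv2.cvtColor(t,cv2.COLOR_BGR2HSV)
def big(m,roi):
    z=np.zeros_like(m);x0,y0,x1,y1=roi;z[y0:y1,x0:x1]=m[y0:y1,x0:x1]
    c=max(cv2.findContours(z,cv2.RETR_EXTERNAL,cv2.CHAIN_APPROX_NONE)[0],key=cv2.contourArea);return c
print('hsv brick',hsv[216,305],'table',hsv[240,350],'timer',hsv[215,420],hsv[205,420],'plate',hsv[206,215])
m=((hsv[...,0]<25)&(hsv[...,1]>40)&(hsv[...,2]>110)).astype(np.uint8)*255
r=cv2.minAreaRect(big(m,(260,150,350,280)));b=cv2.boxPoints(r);print(r)
P=np.array([plane('top',p,.032) for p in b]);print('brick',P,P.mean(0),[np.linalg.norm(P[i]-P[i-1]) for i in range(4)])
a=cv2.resize(t[180:290,170:350],None,fx=4,fy=4,interpolation=cv2.INTER_CUBIC)[:, :]
b2=cv2.resize(t[150:285,360:490],None,fx=4,fy=4,interpolation=cv2.INTER_CUBIC)
c2=cv2.resize(s[145:205,345:415],None,fx=4,fy=4,interpolation=cv2.INTER_CUBIC)
c=np.zeros((600,800,3),np.uint8)
a=cv2.resize(t[185:240,185:255],None,fx=4,fy=4,interpolation=cv2.INTER_CUBIC)
c[:a.shape[0],:280]=a;c[230:230+240,:280]=c2;c[:540,280:800]=b2
cv2.imwrite('pics/crop1.png',cv2.convertScaleAbs(c,alpha=1.8))
E
```

```text
hsv brick [ 19  53 148] table [42 13 96] timer [ 47  16 115] [24 19 67] plate [150  10  25]
((304.0, 216.0), (80.0, 40.0), 90.0)
brick [[ 0.6496  0.0866  0.032 ]
 [ 0.6464 -0.0288  0.032 ]
 [ 0.4185 -0.022   0.032 ]
 [ 0.4216  0.0904  0.032 ]] [0.534  0.0315 0.032 ] [np.float64(0.2280193094362065), np.float64(0.11539330019798383), np.float64(0.22797861766361693), np.float64(0.11245689782437111)]
```

View pics/crop1.png

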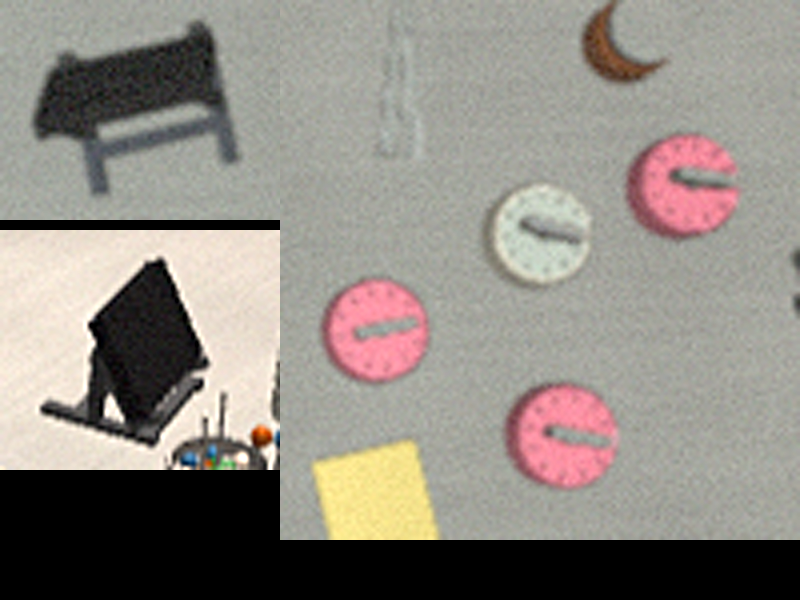

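The white dial with its grey wing, at top (425,208), is the only white timer. The other three are pink, so I leave them alone. The plate's upper edge runs (195,217)-(239,209) in the top view and (385,152)-(367,169) in the side view.

Run:
```python
from h import *
top=lambda u,v:(185+u/4,185+v/4); sd=lambda u,v:(345+u/4,145+(v-230)/4)
A,e1=tri(ray('top',top(217,98)),ray('side',sd(90,325)))
B,e2=tri(ray('top',top(40,133)),ray('side',sd(160,260)))
print('upper edge',A,e1,B,e2,np.linalg.norm(A-B))
C=plane('side',sd(140,425),.02);D=plane('side',sd(207,362),.02);print('low',C,D)
x=(B-A)[:2];yaw=np.arctan2(x[1],x[0]);print('yaw edge deg',np.degrees(yaw))
print('timer',plane('top',(425.3,208.5),.04))
w=[plane('top',(360+(u-280)/4,150+v/4),.081) for u,v in((525,222),(585,238))];print('wing',w)
# easel feet:
```

```text
upper edge [0.5531 0.2076 0.097 ] 0.008446148393974702 [0.5337 0.3274 0.1005] 0.01160492248318746 0.12141255795425362
low [0.604  0.2217 0.02  ] [0.5888 0.34   0.02  ]
yaw edge deg 99.21127981299666
timer [ 0.5437 -0.313   0.04  ]
wing [array([ 0.5486, -0.2925,  0.081 ]), array([ 0.5365, -0.3329,  0.081 ])]
```

```bash
cat >> h.py <<'E'
def down(yaw,tilt=0,tdir=None):
    """tool y at yaw deg (z down), tilted so tool z leans towards y by tilt deg"""
    a=np.radians(yaw);t=np.radians(tilt);h=np.array([np.cos(a),np.sin(a),0]);u=np.array([0,0,1.])
    z=np.sin(t)*h-np.cos(t)*u;y=np.cos(t)*h+np.sin(t)*u;return np.c_[np.cross(y,z),y,z]
def plan(p,R,T=None):
    T=tool() if T is None else T
    s=T[:3,:3].T@(np.asarray(p)-T[:3,3]);r=np.degrees(Ro.from_matrix(T[:3,:3].T@R).as_rotvec())
    print('first shift mm',s*1e3,'then turn deg',r)
E
python3 - <<'E'
from h import *
plan((.5035,.2606,.175),down(9.2,30))
E
```

```text
first shift mm [-337.3721 -218.7448   55.8375] then turn deg [-27.7505 -14.2564  53.4078]
```

>>> {"fn": "move_arm", "kwargs": {"commands": [[[-0.0337,-0.0219,0.0056,0,0,0,0.055],[-0.0337,-0.0219,0.0056,0,0,0,0.055],[-0.0337,-0.0219,0.0056,0,0,0,0.055],[-0.0337,-0.0219,0.0056,0,0,0,0.055],[-0.0337,-0.0219,0.0056,0,0,0,0.055],[-0.0337,-0.0219,0.0056,0,0,0,0.055],[-0.0337,-0.0219,0.0056,0,0,0,0.055],[-0.0337,-0.0219,0.0056,0,0,0,0.055],[-0.0337,-0.0219,0.0056,0,0,0,0.055],[-0.0337,-0.0219,0.0056,0,0,0,0.055],[0,0,0,-3.96,-2.04,7.63,0.055],[0,0,0,-3.96,-2.04,7.63,0.055],[0,0,0,-3.96,-2.04,7.63,0.055],[0,0,0,-3.96,-2.04,7.63,0.055],[0,0,0,-3.96,-2.04,7.63,0.055],[0,0,0,-3.96,-2.04,7.63,0.055],[0,0,0,-3.96,-2.04,7.63,0.055],[0,0,0,0,0,0,0.055]]]}}

```text
t: 2.35
eef_pos: [0.5021, 0.2614, 0.1738]
tool_rot: [0.162, 0.608, 0.755, 0.186]
contact_force: [0.2, 0.5, 0.0]
gripper_width: 0.643
grasp_force: 0.0
```

Run:
```python
from h import *
T=tool();print(T);np.save('T1.npy',T);i=imaging.read_camera('wrist')[:,:,::-1];cv2.imwrite('pics/w1.png',i)
cv2.imwrite('pics/w1b.png',cv2.convertScaleAbs(i,alpha=2))
plan((.5035,.2606,.175),down(9.2,30))
```

```text
[[-0.2081  0.8576  0.4703  0.5021]
 [ 0.9779  0.1914  0.0835  0.2614]
 [-0.0184  0.4773 -0.8785  0.1738]
 [ 0.      0.      0.      1.    ]]
first shift mm [-0.481   0.6174 -0.4718] then turn deg [-1.4464 -0.4531  2.9766]
```

View pics/w1b.png

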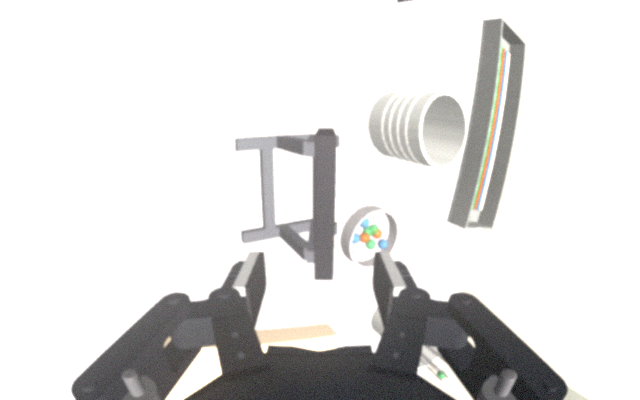

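Wrist view: the plate is seen nearly edge-on. Its top face runs from (325,131) to (323,278), close to the fingers' midline at col 319.

Run:
```python
from h import *
from scipy.optimize import brentq
T=np.load('T1.npy');i=cv2.imread('pics/w1.png');g=i.max(2)
for v in (140,160,200,240,260,274): print(v,np.where(g[v,295:360]<40)[0][[0,-1]]+295, g[v,308:342:2])
def pt(uv,d): # point at tool-depth d
    M=imaging.calibration('wrist')['mount'];o,r=ray('wrist',uv,np.eye(4));return o+r*(d-o[2])/r[2]
a,b=(325,131),(323.5,278)
d=brentq(lambda d:np.linalg.norm(pt(a,d)-pt(b,d))-.12,-.05,.3);A,B=pt(a,d),pt(b,d)
print('depth',d,A,B,'world',T[:3,:3]@A+T[:3,3],T[:3,:3]@B+T[:3,3])
for u in((317,131),(335,131),(316,278),(332,278)):print(u,pt(u,d))
```

```text
Traceback (most recent call last):
IndexError: index 0 is out of bounds for axis 0 with size 0
```

Run:
```python
from h import *
from scipy.optimize import brentq
T=np.load('T1.npy');i=cv2.imread('pics/w1.png');g=i.max(2)
for v in (120,128,134,145,160,200,240,260,272,276,280): print(v, g[v,306:346:2])
def pt(uv,d): # point at tool-depth d
    M=imaging.calibration('wrist')['mount'];o,r=ray('wrist',uv,np.eye(4));return o+r*(d-o[2])/r[2]
a,b=(325,131),(323.5,278)
d=brentq(lambda d:np.linalg.norm(pt(a,d)-pt(b,d))-.12,-.05,.3);A,B=pt(a,d),pt(b,d)
print('depth',d,A,B,'world',T[:3,:3]@A+T[:3,3],T[:3,:3]@B+T[:3,3])
for u in((317,131),(335,131),(316,278),(332,278)):print(u,pt(u,d))
```

```text
120 [162 163 163 162 166 166 162 164 165 162 162 164 161 163 162 166 167 166
 161 160]
128 [162 162 166 166 165 160 125 106 105 106 106 104 106 118 147 167 165 165
 162 161]
134 [120 113 108 107 103  66  60  57  58  52  60  58  58  58  74 125 142 158
 164 164]
145 [ 93  88  91  88  76  64  66  63  67  66  61  64  66  65  66  77 104 150
 162 162]
160 [167 166 163 117  64  58  61  62  64  64  61  64  66  64  72 134 161 163
 162 161]
200 [162 161 160 114  61  57  62  59  60  59  60  62  60  60  95 155 164 168
 165 161]
240 [114  93  65  64  55  56  60  59  55  58  60  61  61  67 125 157 158 121
  88  83]
260 [112  91  88  89  71  61  58  59  61  61  59  58  62  77 140 156 160 162
 162 160]
272 [159 159 158 151 106  65  63  62  63  64  58  64  60  82 147 161 162 162
 160 162]
276 [162 160 155 151 112  59  56  60  60  61  59  63  62  95 150 163 164 163
 163 162]
280 [159 162 160 161 148 131 130 130 128 131 128 126 133 141 158 164 165 162
 164 161]
depth 0.08303926899139198 [0.0628 0.0048 0.083 ] [-0.0572  0.0042  0.083 ] world [0.5322 0.3307 0.102 ] [0.5567 0.2133 0.1039]
(317, 131) [ 0.0628 -0.001   0.083 ]
(335, 131) [0.0629 0.012  0.083 ]
(316, 278) [-0.0572 -0.002   0.083 ]
(332, 278) [-0.0572  0.0114  0.083 ]
```

Run:
```python
from h import *
R=down(11.7,30);U=np.array([.5445,.272,.103]);p=U+.036*R[:,2]
T=tool();r=T[:3,:3].T@R;print('turn first',np.degrees(Ro.from_matrix(r).as_rotvec()),'then shift mm',1e3*R.T@(p-T[:3,3]))
```

```text
turn first [-1.4698  0.7692  0.7958] then shift mm [  2.3828   1.4073 119.1217]
```

>>> {"fn": "move_arm", "kwargs": {"commands": [[[0.0024,0.0014,0,-1.47,0.77,0.8,0.055],[0,0,0,0,0,0,0.055],[0,0,0.012,0,0,0,0.055],[0,0,0.012,0,0,0,0.055],[0,0,0.012,0,0,0,0.055],[0,0,0.012,0,0,0,0.055],[0,0,0.012,0,0,0,0.055],[0,0,0.012,0,0,0,0.055],[0,0,0.012,0,0,0,0.055],[0,0,0.012,0,0,0,0.055],[0,0,0.012,0,0,0,0.055],[0,0,0.011,0,0,0,0.055],[0,0,0,0,0,0,0.055]]]}}

```text
t: 4.03
eef_pos: [0.5636, 0.2737, 0.0708]
tool_rot: [0.163, 0.613, 0.747, 0.2]
contact_force: [0.0, 0.2, 1.0]
gripper_width: 0.641
grasp_force: 0.0
```

Run:
```python
from h import *
T=tool();print(T,bot.get_obs()['contact_force']);i=imaging.read_camera('wrist')[:,:,::-1]
cv2.imwrite('pics/w2b.png',cv2.convertScaleAbs(i,alpha=2))
```

```text
[[-0.1961  0.8498  0.4892  0.5636]
 [ 0.9806  0.1689  0.0995  0.2737]
 [ 0.0019  0.4993 -0.8665  0.0708]
 [ 0.      0.      0.      1.    ]] [0.0322 0.2325 0.9502]
```

View pics/w2b.png

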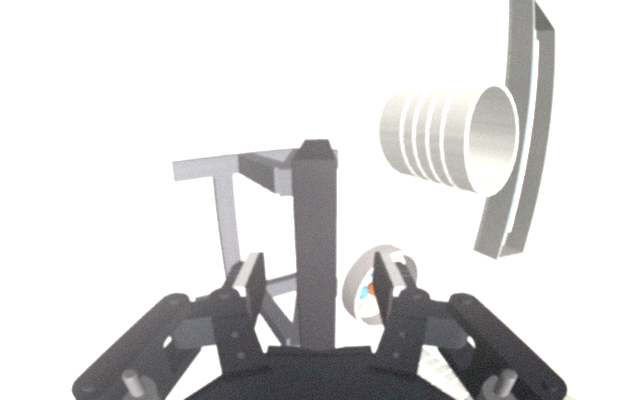

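The plate (cols 294–337) stands centred between the fingers. I'm closing on it now.

>>> {"fn": "move_arm", "kwargs": {"commands": [[[0,0,0,0,0,0,0.03],[0,0,0,0,0,0,0.02],[0,0,0,0,0,0,0.01],[0,0,0,0,0,0,0.0],[0,0,0,0,0,0,0.0],[0,0,0,0,0,0,0.0],[0,0,0,0,0,0,0.0]]], "squeeze": 50}}

```text
t: 4.95
eef_pos: [0.5629, 0.2748, 0.0725]
tool_rot: [0.163, 0.612, 0.747, 0.202]
contact_force: [-6.0, -1.2, 5.4]
gripper_width: 0.18
grasp_force: 50.2
```

Run:
```python
from h import *
print(bot.get_obs()['contact_force'])
T=tool();T[:3,3]=T[:3,3]-.14*T[:3,2]
# place: brick yaw -1.3, tool y at yaw -91.3 or 88.7
for y in(-91.3,88.7): plan((.534,.0315,.19),down(y),T)
```

```text
[-6.0032 -1.1716  5.4291]
first shift mm [-232.4861   -6.8758   -0.467 ] then turn deg [ 21.376  -26.9925  99.993 ]
first shift mm [-232.4861   -6.8758   -0.467 ] then turn deg [ 25.4444  20.15   -75.4562]
```

>>> {"fn": "move_arm", "kwargs": {"commands": [[[0,0,-0.01,0,0,0,0],[0,0,-0.02,0,0,0,0],[0,0,-0.02,0,0,0,0],[0,0,-0.03,0,0,0,0],[0,0,-0.03,0,0,0,0],[0,0,-0.03,0,0,0,0],[-0.029,-0.0009,0,0,0,0,0],[-0.029,-0.0009,0,0,0,0,0],[-0.029,-0.0009,0,0,0,0,0],[-0.029,-0.0009,0,0,0,0,0],[-0.029,-0.0009,0,0,0,0,0],[-0.029,-0.0009,0,0,0,0,0],[-0.029,-0.0009,0,0,0,0,0],[-0.029,-0.0009,0,0,0,0,0],[0,0,0,0,0,0,0]]]}}

```text
t: 6.82
eef_pos: [0.5333, 0.028, 0.1881]
tool_rot: [0.163, 0.615, 0.745, 0.2]
contact_force: [0.0, -0.5, -3.8]
gripper_width: 0.182
grasp_force: 49.3
```

>>> {"fn": "move_arm", "kwargs": {"commands": [[[0,0,0,2.54,2.02,-7.55,0],[0,0,0,2.54,2.02,-7.55,0],[0,0,0,2.54,2.02,-7.55,0],[0,0,0,2.54,2.02,-7.55,0],[0,0,0,2.54,2.02,-7.55,0],[0,0,0,2.54,2.02,-7.55,0],[0,0,0,2.54,2.02,-7.55,0],[0,0,0,2.54,2.02,-7.55,0],[0,0,0,2.54,2.02,-7.55,0],[0,0,0,2.54,2.02,-7.55,0],[0,0,0,0,0,0,0],[0,0,0,0,0,0,0]]]}}

```text
t: 8.32
eef_pos: [0.5336, 0.032, 0.1889]
tool_rot: [-0.0, 0.012, 1.0, 0.0]
contact_force: [-0.1, 0.8, -3.6]
gripper_width: 0.182
grasp_force: 49.2
```

Run:
```python
from h import *
T=tool();print(T,bot.get_obs()['grasp_force']);np.save('T3.npy',T);plan((.534,.0315,.19),down(88.7))
w=imaging.read_camera('wrist')[:,:,::-1];s=imaging.read_camera('side')[:,:,::-1]
cv2.imwrite('pics/w3.png',w);cv2.imwrite('pics/s3.png',s)
a=cv2.resize(s[100:260,240:440],(600,480),interpolation=cv2.INTER_CUBIC)
c=np.zeros((600,800,3),np.uint8);c[:300,:480]=cv2.resize(w,(480,300));c[300:,:375]=cv2.resize(s[100:260,260:360],(375,600))[:300] if 0 else cv2.resize(s[100:260,240:440],(375,300));
c[:300,480:]=0;cv2.imwrite('pics/c3.png',cv2.convertScaleAbs(c,alpha=1.8))
```

```text
[[-0.9997  0.0242 -0.0003  0.5336]
 [ 0.0242  0.9997  0.0007  0.032 ]
 [ 0.0003  0.0007 -1.      0.1889]
 [ 0.      0.      0.      1.    ]] 49.189127683639526
first shift mm [-0.3978 -0.4718 -1.1267] then turn deg [ 0.0388 -0.0173 -0.0893]
```

View pics/c3.png

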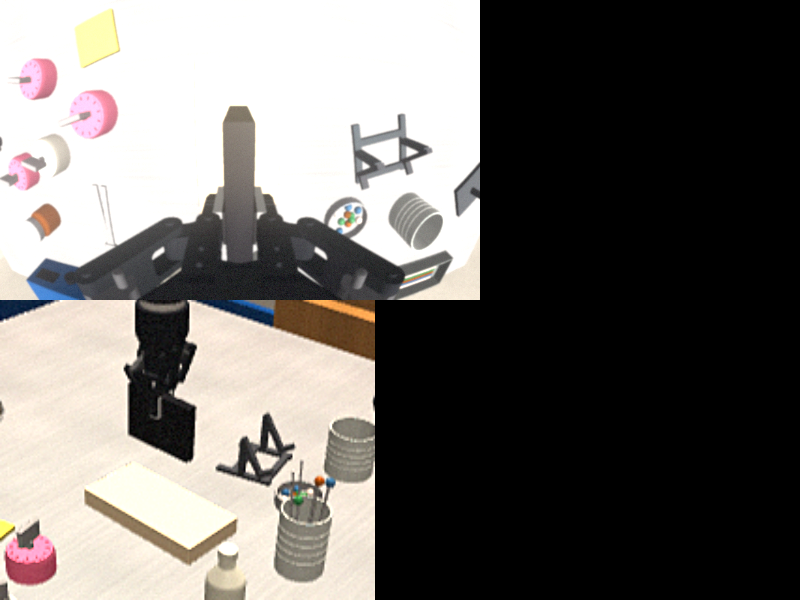

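The plate hangs upright and level above the middle of the brick, so I'm lowering it.

>>> {"fn": "move_arm", "kwargs": {"commands": [[[0,0,0.02,0,0,0,0],[0,0,0.02,0,0,0,0],[0,0,0.02,0,0,0,0],[0,0,0.015,0,0,0,0],[0,0,0.01,0,0,0,0],[0,0,0.007,0,0,0,0],[0,0,0,0,0,0,0],[0,0,0,0,0,0,0]]]}}

```text
t: 9.43
eef_pos: [0.5345, 0.032, 0.0978]
tool_rot: [0.0, 0.011, 1.0, 0.0]
contact_force: [-0.5, -0.8, -2.9]
gripper_width: 0.179
grasp_force: 49.2
```

>>> {"fn": "move_arm", "kwargs": {"commands": [[[0,0,0.002,0,0,0,0],[0,0,0,0,0,0,0],[0,0,0.002,0,0,0,0],[0,0,0,0,0,0,0]]]}}

```text
t: 9.93
eef_pos: [0.5339, 0.0319, 0.0931]
tool_rot: [-0.0, 0.011, 1.0, 0.0]
contact_force: [-0.9, 0.2, -3.0]
gripper_width: 0.178
grasp_force: 49.2
```

>>> {"fn": "move_arm", "kwargs": {"commands": [[[0,0,0.002,0,0,0,0],[0,0,0,0,0,0,0],[0,0,0.0015,0,0,0,0],[0,0,0,0,0,0,0]]]}}

```text
t: 10.42
eef_pos: [0.534, 0.0319, 0.0897]
tool_rot: [-0.0, 0.011, 1.0, 0.0]
contact_force: [-0.1, -0.6, -2.8]
gripper_width: 0.182
grasp_force: 49.2
```

>>> {"fn": "move_arm", "kwargs": {"commands": [[[0,0,0.001,0,0,0,0],[0,0,0,0,0,0,0]]]}}

```text
t: 10.68
eef_pos: [0.534, 0.0319, 0.0887]
tool_rot: [-0.0, 0.011, 1.0, 0.0]
contact_force: [0.1, -0.1, -2.8]
gripper_width: 0.177
grasp_force: 49.2
```

>>> {"fn": "move_arm", "kwargs": {"commands": [[[0,0,0.001,0,0,0,0],[0,0,0,0,0,0,0]]]}}

```text
t: 10.92
eef_pos: [0.534, 0.0319, 0.0877]
tool_rot: [-0.0, 0.011, 1.0, 0.0]
contact_force: [-0.1, -0.1, -3.1]
gripper_width: 0.18
grasp_force: 49.2
```

>>> {"fn": "move_arm", "kwargs": {"commands": [[[0,0,0.001,0,0,0,0],[0,0,0,0,0,0,0]]]}}

```text
t: 11.18
eef_pos: [0.5339, 0.032, 0.0874]
tool_rot: [-0.0, 0.011, 1.0, 0.0]
contact_force: [-2.6, -0.2, 4.7]
gripper_width: 0.177
grasp_force: 50.4
```

>>> {"fn": "move_arm", "kwargs": {"commands": [[[0,0,0.001,0,0,0,0],[0,0,0,0,0,0,0]]]}}

```text
t: 11.42
eef_pos: [0.5339, 0.032, 0.0873]
tool_rot: [0.0, 0.011, 1.0, -0.0]
contact_force: [-7.9, 0.0, 14.6]
gripper_width: 0.179
grasp_force: 51.9
```

>>> {"fn": "move_arm", "kwargs": {"commands": [[[0,0,0.001,0,0,0,0],[0,0,0,0,0,0,0]]]}}

```text
t: 11.68
eef_pos: [0.5339, 0.032, 0.0873]
tool_rot: [0.0, 0.011, 1.0, -0.0]
contact_force: [-11.1, -1.9, 25.5]
gripper_width: 0.181
grasp_force: 53.4
```

Contact at TCP z 0.087, as expected. I'll relieve the press, open, and retreat.

>>> {"fn": "move_arm", "kwargs": {"commands": [[[0,0,-0.001,0,0,0,0],[0,0,-0.0008,0,0,0,0],[0,0,0,0,0,0,0.014],[0,0,0,0,0,0,0.018],[0,0,0,0,0,0,0.022],[0,0,0,0,0,0,0.03],[0,0,0,0,0,0,0.04],[0,0,0,0,0,0,0.05],[0,0,0,0,0,0,0.05],[0,0,-0.01,0,0,0,0.05],[0,0,-0.02,0,0,0,0.05],[0,0,-0.03,0,0,0,0.05],[0,0,-0.03,0,0,0,0.05],[0,0,-0.03,0,0,0,0.05],[0,0,0,0,0,0,0.05]]], "squeeze": 20}}

```text
t: 13.55
eef_pos: [0.5358, 0.0323, 0.2097]
tool_rot: [0.003, 0.011, 1.0, 0.0]
contact_force: [0.5, 0.2, -0.3]
gripper_width: 0.587
grasp_force: 0.0
```

Run:
```python
from h import *
s=imaging.read_camera('side')[:,:,::-1];t=imaging.read_camera('top')[:,:,::-1];w=imaging.read_camera('wrist')[:,:,::-1]
c=np.zeros((300,800,3),np.uint8);c[:,:375]=cv2.resize(s[100:260,240:440],(375,300));c[:250,400:]=cv2.resize(w,(400,250))
cv2.imwrite('pics/c4.png',cv2.convertScaleAbs(c,alpha=1.8));cv2.imwrite('pics/t4.png',t)
# move to look at timer; wing yaw 73 -> tool y yaw -17
T=tool();print(T[:3,3]);plan((.5437,-.313,.19),down(-17))
```

```text
[0.5335 0.0316 0.2062]
first shift mm [ -17.8235 -344.3398   16.0514] then turn deg [ -0.0369  -0.0538 105.731 ]
```

View pics/c4.png

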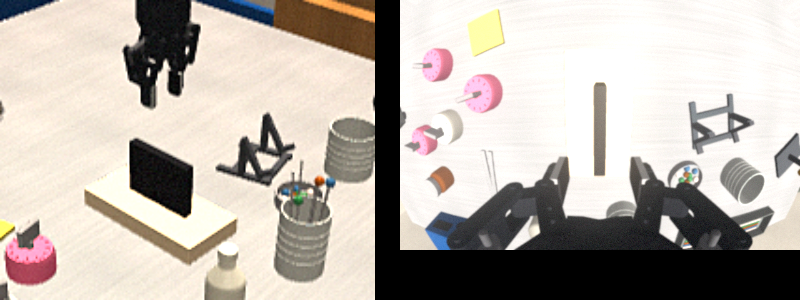

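The plate stands upright and free, centred on the brick. On to the white timer.

>>> {"fn": "move_arm", "kwargs": {"commands": [[[-0.002,-0.0383,0,0,0,0,0.05],[-0.002,-0.0383,0,0,0,0,0.05],[-0.002,-0.0383,0,0,0,0,0.05],[-0.002,-0.0383,0,0,0,0,0.05],[-0.002,-0.0383,0,0,0,0,0.05],[-0.002,-0.0383,0,0,0,0,0.05],[-0.002,-0.0383,0,0,0,0,0.05],[-0.002,-0.0383,0,0,0,0,0.05],[-0.002,-0.0383,0,0,0,0,0.05],[0,0,0,0,0,9.6,0.05],[0,0,0,0,0,9.6,0.05],[0,0,0,0,0,9.6,0.05],[0,0,0,0,0,9.6,0.05],[0,0,0,0,0,9.6,0.05],[0,0,0,0,0,9.6,0.05],[0,0,0,0,0,9.6,0.05],[0,0,0,0,0,9.6,0.05],[0,0,0,0,0,9.6,0.05],[0,0,0,0,0,9.6,0.05],[0,0,0,0,0,9.6,0.05]]]}}

```text
t: 16.2
eef_pos: [0.5437, -0.3127, 0.2048]
tool_rot: [-0.001, 0.805, 0.594, -0.001]
contact_force: [0.1, 0.2, -0.7]
gripper_width: 0.584
grasp_force: 0.0
```

>>> {"fn": "move_arm", "kwargs": {"commands": [[[0,0,0,0,0,0,0.05],[0,0,0,0,0,0,0.05],[0,0,0,0,0,0,0.05]]]}}

```text
t: 16.58
eef_pos: [0.5443, -0.3131, 0.2061]
tool_rot: [-0.0, 0.803, 0.596, 0.0]
contact_force: [-0.2, 0.2, 1.0]
gripper_width: 0.585
grasp_force: 0.0
```

Run:
```python
from h import *
T=tool();print(T,bot.get_obs()['q']);np.save('T5.npy',T);w=imaging.read_camera('wrist')[:,:,::-1]
cv2.imwrite('pics/w5.png',w);cv2.imwrite('pics/w5b.png',cv2.convertScaleAbs(w,alpha=1.5))
```

```text
[[ 0.2885  0.9575 -0.0005  0.5443]
 [ 0.9575 -0.2885  0.0009 -0.3131]
 [ 0.0007 -0.0007 -1.      0.2061]
 [ 0.      0.      0.      1.    ]] [ 0.3909  0.4234  0.043   1.7015 -0.0214  1.0179  0.1487]
```

View pics/w5b.png

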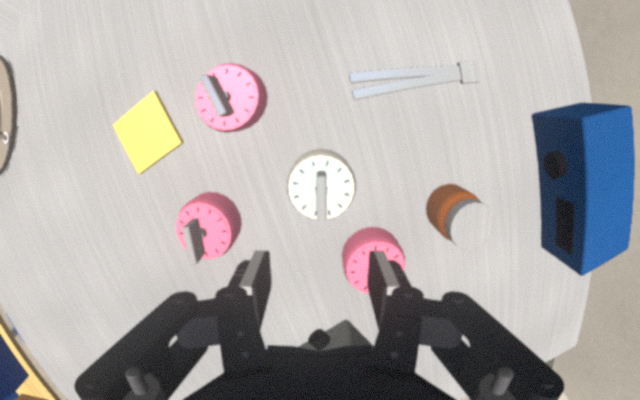

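The white timer's dial is at about (321,186). Its wing lies along the image column at col 321, from row 173 to 219, already square to the fingers.

Run:
```python
from h import *
T=np.load('T5.npy');i=cv2.imread('pics/w5.png');hsv=cv2.cvtColor(i,cv2.COLOR_BGR2HSV)
m=np.zeros(i.shape[:2],np.uint8);r=(slice(140,230),slice(280,365));g=i.min(2)[r]
print('dial',i[195,300],'table',i[235,320],'wing',i[190,322],i[212,322])
th=(int(i[195,300].min())+int(i[235,320].max()))//2;m[r]=(g>th)*255
c=max(cv2.findContours(m,0,2)[0],key=cv2.contourArea);e=cv2.fitEllipse(cv2.convexHull(c));print(th,e)
P=plane('wrist',e[0],.04,T);print('dial',P)
for uv in((321.5,173),(321.5,217)):
  for z in(.051,.081):print(uv,z,plane('wrist',uv,z,T))
plan((P[0],P[1],.047),T[:3,:3])
for v in(180,190,200,210):print(v,i[v,308:336].max(1))
```

```text
dial [172 178 172] table [139 141 144] wing [139 141 141] [141 143 146]
158 ((320.7541809082031, 187.126220703125), (63.114376068115234, 64.30415344238281), 96.18315124511719)
dial [ 0.5461 -0.3126  0.04  ]
(321.5, 173) 0.051 [ 0.5516 -0.2967  0.051 ]
(321.5, 173) 0.081 [ 0.553  -0.2912  0.081 ]
(321.5, 217) 0.051 [ 0.5386 -0.3403  0.051 ]
(321.5, 217) 0.081 [ 0.5413 -0.3304  0.081 ]
first shift mm [  1.0105   1.6783 159.2106] then turn deg [ 0.008   0.0028 -0.0295]
180 [180 179 179 176 182 176 174 166 157 143 143 143 143 143 141 137 135 132
 148 170 177 179 179 179 181 180 182 180]
190 [177 182 178 177 176 175 167 149 133 136 141 144 142 146 141 142 140 132
 135 156 174 178 182 177 176 178 178 180]
200 [178 177 177 182 175 176 173 163 149 142 137 143 143 143 144 142 135 135
 148 169 178 180 179 180 181 182 178 175]
210 [172 177 176 178 177 176 171 157 143 138 138 141 140 140 143 144 139 134
 143 151 147 155 171 179 178 179 178 176]
```

>>> {"fn": "move_arm", "kwargs": {"commands": [[[0.001,0.002,0,0,0,0,0.035],[0,0,0.025,0,0,0,0.035],[0,0,0.025,0,0,0,0.035],[0,0,0.025,0,0,0,0.035],[0,0,0.025,0,0,0,0.035],[0,0,0.02,0,0,0,0.035],[0,0,0.015,0,0,0,0.035],[0,0,0.01,0,0,0,0.035],[0,0,0.01,0,0,0,0.035],[0,0,0,0,0,0,0.035],[0,0,0,0,0,0,0.035]]]}}

```text
t: 18.0
eef_pos: [0.547, -0.3129, 0.0519]
tool_rot: [0.0, 0.803, 0.596, 0.0]
contact_force: [-0.5, 0.3, -0.5]
gripper_width: 0.413
grasp_force: 0.0
```

>>> {"fn": "move_arm", "kwargs": {"commands": [[[0,0,0,0,0,0,0.02],[0,0,0,0,0,0,0.01],[0,0,0,0,0,0,0],[0,0,0,0,0,0,0],[0,0,0,0,0,0,0],[0,0,0,0,0,0,0]]], "squeeze": 40}}

```text
t: 18.75
eef_pos: [0.5466, -0.3128, 0.0518]
tool_rot: [-0.0, 0.803, 0.596, 0.0]
contact_force: [-2.7, 0.7, 4.9]
gripper_width: 0.1
grasp_force: 42.4
```

>>> {"fn": "move_arm", "kwargs": {"commands": [[[0,0,0,0,0,8,0],[0,0,0,0,0,8,0],[0,0,0,0,0,8,0],[0,0,0,0,0,8,0],[0,0,0,0,0,8,0],[0,0,0,0,0,0,0]]]}}

```text
t: 19.5
eef_pos: [0.5469, -0.313, 0.0518]
tool_rot: [0.0, 0.959, 0.285, 0.0]
contact_force: [-1.3, 0.9, 5.4]
gripper_width: 0.096
grasp_force: 42.4
```

Run:
```python
from h import *
o=bot.get_obs();T=tool();print(o['q'],o['torque'],o['contact_force'],o['gripper_width'],np.degrees(np.arctan2(T[1,1],T[0,1])),T[:3,3])
```

```text
[ 0.2663  0.622   0.2116  1.8096 -0.1848  0.7286 -0.4151] [-0.0053  0.2667 -0.0344] [-1.3242  0.9324  5.3909] 0.0959656630696707 -56.88378407372745 [ 0.5469 -0.313   0.0518]
```

>>> {"fn": "move_arm", "kwargs": {"commands": [[[0,0,0,0,0,9,0],[0,0,0,0,0,9,0],[0,0,0,0,0,9,0],[0,0,0,0,0,9,0],[0,0,0,0,0,9,0],[0,0,0,0,0,9,0],[0,0,0,0,0,9,0],[0,0,0,0,0,9,0],[0,0,0,0,0,9,0],[0,0,0,0,0,9,0],[0,0,0,0,0,9,0],[0,0,0,0,0,6,0],[0,0,0,0,0,0,0],[0,0,0,0,0,0,0]]]}}

```text
t: 21.25
eef_pos: [0.5466, -0.3139, 0.0519]
tool_rot: [0.001, 0.81, -0.586, 0.0]
contact_force: [-1.7, -2.7, 5.3]
gripper_width: 0.095
grasp_force: 49.4
```

Run:
```python
from h import *
o=bot.get_obs();T=tool();print(o['q'],o['torque'],o['contact_force'],o['gripper_width'],np.degrees(np.arctan2(T[1,1],T[0,1])),T[:3,3])
```

```text
[-0.0574  0.7276  0.6863  1.8321 -0.6203  0.8081 -1.8729] [-0.4386  0.5026  0.529 ] [-1.7282 -2.665   5.2506] 0.09527513399127883 -161.72575415844236 [ 0.5466 -0.3139  0.0519]
```

>>> {"fn": "move_arm", "kwargs": {"commands": [[[0,0,0,0,0,6,0],[0,0,0,0,0,6,0],[0,0,0,0,0,0,0],[0,0,0,0,0,0,0]]]}}

```text
t: 21.75
eef_pos: [0.5466, -0.3139, 0.0521]
tool_rot: [0.002, 0.747, -0.664, 0.0]
contact_force: [-4.4, -3.0, 6.8]
gripper_width: 0.102
grasp_force: 146.2
```

Run:
```python
from h import *
o=bot.get_obs();T=tool();print(o['q'],o['torque'],o['contact_force'],o['gripper_width'],np.degrees(np.arctan2(T[1,1],T[0,1])),T[:3,3])
```

```text
[-0.0899  0.7479  0.7379  1.8334 -0.6662  0.8266 -2.0368] [-0.6113  0.8025  3.3697] [-4.4143 -3.0124  6.802 ] 0.10214725432599893 -173.268911609452 [ 0.5466 -0.3139  0.0521]
```

The torque has jumped to 3.4 N·m at 156°, so this is the stop. I'll ease off, release, rise, and check the wing angle.

>>> {"fn": "move_arm", "kwargs": {"commands": [[[0,0,0,0,0,0,0.01],[0,0,0,0,0,0,0.02],[0,0,0,0,0,0,0.035],[0,0,0,0,0,0,0.035],[0,0,0,0,0,0,0.035],[0,0,-0.02,0,0,0,0.035],[0,0,-0.03,0,0,0,0.035],[0,0,-0.03,0,0,0,0.035],[0,0,-0.04,0,0,0,0.035],[0,0,-0.04,0,0,0,0.035],[0,0,0,0,0,0,0.035],[0,0,0,0,0,0,0.035]]], "squeeze": 20}}

```text
t: 23.25
eef_pos: [0.5465, -0.3126, 0.2118]
tool_rot: [-0.001, 0.744, -0.668, -0.0]
contact_force: [-1.2, 0.3, -0.7]
gripper_width: 0.411
grasp_force: 0.0
```

Run:
```python
from h import *
T=tool();print(T);np.save('T6.npy',T);w=imaging.read_camera('wrist')[:,:,::-1]
cv2.imwrite('pics/w6.png',w);cv2.imwrite('pics/w6b.png',cv2.resize(cv2.convertScaleAbs(w[120:270,220:420],alpha=1.5),(800,600),interpolation=cv2.INTER_CUBIC))
```

```text
[[ 0.1069 -0.9943  0.0004  0.5465]
 [-0.9943 -0.1069  0.001  -0.3126]
 [-0.0009 -0.0005 -1.      0.2118]
 [ 0.      0.      0.      1.    ]]
```

View pics/w6b.png

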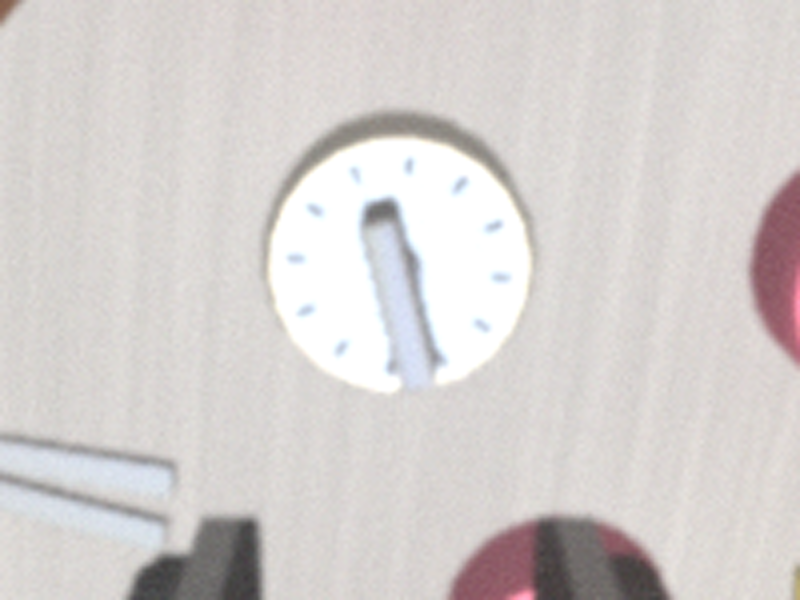

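The wing, crop (382,215)→(418,385), lags the tool by about 12°. I'll measure its yaw, then re-grip and push to confirm it's the stop.

Run:
```python
from h import *
T=np.load('T6.npy')
a,b=[plane('wrist',(220+u/4,120+v/4),.081,T) for u,v in((383,222),(419,388))]
d=a-b;print(a,b,np.linalg.norm(d),'wing yaw',np.degrees(np.arctan2(d[1],d[0])),'tool x yaw',np.degrees(np.arctan2(T[1,0],T[0,0])),'mid',(a+b)/2)
R=Ro.from_euler('z',0).as_matrix()
y=np.degrees(np.arctan2(d[1],d[0]));plan((*((a+b)/2)[:2],.052),down(y-90))
```

```text
[ 0.5513 -0.3325  0.081 ] [ 0.5388 -0.2941  0.081 ] 0.040390871543013664 wing yaw -71.94903805274306 tool x yaw -83.86552131856712 mid [ 0.5451 -0.3133  0.081 ]
first shift mm [  1.0592   1.1323 159.0241] then turn deg [  0.0295   0.0871 -11.9176]
```

>>> {"fn": "move_arm", "kwargs": {"commands": [[[0.001,0.001,0,0,0,-6,0.035],[0,0,0,0,0,-6,0.035],[0,0,0.03,0,0,0,0.035],[0,0,0.03,0,0,0,0.035],[0,0,0.03,0,0,0,0.035],[0,0,0.03,0,0,0,0.035],[0,0,0.02,0,0,0,0.035],[0,0,0.01,0,0,0,0.035],[0,0,0.01,0,0,0,0.035],[0,0,0,0,0,0,0.035],[0,0,0,0,0,0,0.02],[0,0,0,0,0,0,0.01],[0,0,0,0,0,0,0],[0,0,0,0,0,0,0],[0,0,0,0,0,0,0],[0,0,0,0,0,0,0]]], "squeeze": 100}}

```text
t: 25.3
eef_pos: [0.5465, -0.314, 0.0523]
tool_rot: [-0.0, 0.81, -0.586, 0.001]
contact_force: [0.6, 0.1, 6.4]
gripper_width: 0.089
grasp_force: 97.7
```

```bash
cat > st.py <<'E'
from h import *
o=bot.get_obs();T=tool();print('q7',o['q'][6],o['torque'],o['contact_force'],o['gripper_width'],o['grasp_force'],'xyaw',np.degrees(np.arctan2(T[1,0],T[0,0])),T[:3,3])
E
python3 st.py
```

```text
q7 -1.865669179287087 [ 0.1746 -0.0251  0.6078] [0.622  0.0802 6.4269] 0.08892321192446215 97.69810393452644 xyaw -71.77336250666414 [ 0.5465 -0.314   0.0523]
```

>>> {"fn": "move_arm", "kwargs": {"commands": [[[0,0,0,0,0,2.5,0],[0,0,0,0,0,2.5,0],[0,0,0,0,0,0,0],[0,0,0,0,0,0,0]]]}}

```text
t: 25.8
eef_pos: [0.5465, -0.314, 0.0524]
tool_rot: [0.0, 0.785, -0.619, 0.0]
contact_force: [-1.5, 0.2, 7.6]
gripper_width: 0.09
grasp_force: 123.2
```

```bash
python3 st.py
```

```text
q7 -1.9335557076215566 [0.0795 0.1579 1.9749] [-1.5462  0.2034  7.6106] 0.09020706489078559 123.18103836849332 xyaw -76.54120044274649 [ 0.5465 -0.314   0.0524]
```

>>> {"fn": "move_arm", "kwargs": {"commands": [[[0,0,0,0,0,4,0],[0,0,0,0,0,4,0],[0,0,0,0,0,4,0],[0,0,0,0,0,0,0],[0,0,0,0,0,0,0]]], "squeeze": 120}}

```text
t: 26.42
eef_pos: [0.5465, -0.314, 0.0526]
tool_rot: [0.001, 0.719, -0.695, 0.0]
contact_force: [-2.9, -1.4, 9.1]
gripper_width: 0.087
grasp_force: 223.9
```

```bash
python3 st.py
```

```text
q7 -2.0975785293220572 [-0.1251  0.5735  4.9029] [-2.8502 -1.4099  9.1317] 0.0874708609943703 223.89610463753343 xyaw -88.03970126099433 [ 0.5465 -0.314   0.0526]
```

>>> {"fn": "move_arm", "kwargs": {"commands": [[[0,0,0,0,0,0,0.01],[0,0,0,0,0,0,0.02],[0,0,0,0,0,0,0.035],[0,0,0,0,0,0,0.035],[0,0,0,0,0,0,0.035],[0,0,-0.02,0,0,0,0.035],[0,0,-0.03,0,0,0,0.035],[0,0,-0.03,0,0,0,0.035],[0,0,-0.04,0,0,0,0.035],[0,0,-0.04,0,0,0,0.035],[0,0,0,0,0,0,0.035],[0,0,0,0,0,0,0.035]]], "squeeze": 20}}

```text
t: 27.92
eef_pos: [0.5456, -0.3137, 0.2118]
tool_rot: [-0.001, 0.714, -0.7, -0.0]
contact_force: [-0.1, 0.8, -0.6]
gripper_width: 0.407
grasp_force: 0.0
```

Run:
```python
from h import *
T=tool();np.save('T7.npy',T);w=imaging.read_camera('wrist')[:,:,::-1];t=imaging.read_camera('top')[:,:,::-1];s=imaging.read_camera('side')[:,:,::-1]
cv2.imwrite('pics/w7.png',w);cv2.imwrite('pics/t7.png',t);cv2.imwrite('pics/s7.png',s)
c=np.zeros((600,800,3),np.uint8);c[:]=cv2.resize(cv2.convertScaleAbs(w[120:270,220:420],alpha=1.5),(800,600),interpolation=cv2.INTER_CUBIC)
c[420:,560:]=cv2.resize(cv2.convertScaleAbs(s[155:245,270:390],alpha=1.8),(240,180));cv2.imwrite('pics/w7b.png',c);print(np.degrees(np.arctan2(T[1,0],T[0,0])))
```

```text
-88.87927529755915
```

View pics/w7b.png

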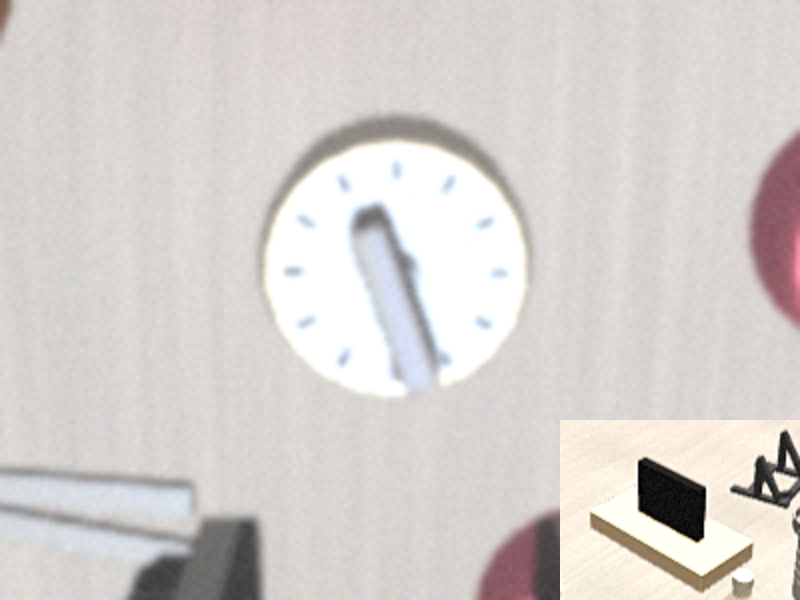

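The wing stayed at about -72° even under 4.9 N·m, so the key is hard against its stop. The plate still stands on the brick (inset). Handing in.

```bash
python3 -c "
from station import bot
print(bot.hand_in())"
```

```text
the job is handed in; nothing more can be done
None
```

The job is handed in: the plate stands free on the firebrick and the white timer's key is against a hard stop. The wing turned only about 145°, short of the 152° (2.65 rad) needed from fully run down, so I'm assuming it started partly wound, and the hand-in gave no verdict.

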